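# Put the loose nuts away in the drawer and close it

## Task

Pick up the scoop tray by its handle and tip all five hex nuts into the small wooden drawer while it stands outside the case, then set the empty tray back down flat on the bench and let go of it. After that slide the drawer into its plywood case, finger-hole end outwards, until it is fully home with its front flush with the mouth. Leave the other tools and supplies where they are.

Things in the scene. Friction and masses are not known exactly. Their poses are not given: they have to be found in the camera images.
- case: plywood case fixed to the bench, 136 (x) x 81 (y) x 54.5 high. Origin: centre of underside. Its one open end, the mouth, faces its -x, roughly to the robot. Bore 65 wide, 43.5 high (5 to 48.5 above the bench), 130 deep from the mouth at x=-68 to the back wall at x=+62; first 6 bevelled outwards by 4. A lip 44 wide, level with its floor, runs 45 out in front of the mouth (mm)
- case_mouth (a point): middle of the mouth's lower edge, at case x = -68, y = 0, 5 above the bench (level with the case's floor); axes as the case's (mm)
- drawer: loose open-topped wooden drawer standing on the bench, 130 (x) x 62 (y) x 40 high, about 0.2 kg. Origin: centre of underside. Floor and walls 4 thick; the front wall, at its -x end, is 8 thick, of darker wood, with a dark round finger hole on its outer face. Its back end (+x) goes into the case first (mm)
- drawer_front (a point): middle of the lower edge of the drawer's outer front face (drawer x = -65, y = 0, z = 0) (mm)
- drawer_back (a point): middle of the lower edge of the drawer's outer back face (drawer x = +65, y = 0, z = 0) (mm)
- tray: loose aluminium scoop tray, flat on the bench, about 0.18 kg. Origin: centre of the pan's underside. Pan 100 (x) x 56 (y), floor and walls 3 thick, sides 24 high, open nose at x=-50, rear wall 38 high at x=+50. Black bar handle along x from +50 to +118, 20 wide (y), from 22 to 38 above the tray's underside. Holds the five nuts at the start (mm)
- tray_nose (a point): middle of the lower edge of the tray's open nose (tray x = -50, y = 0, z = 0) (mm)
- tray_grip (a point): point in the middle of the tray's handle (tray x = +85, y = 0, z = 30) (mm)
- nut1: steel hex nut 1 of 5, 19 across flats, 22 across corners, 10 thick, 18 g; origin at the centre of one face (its underside at the start) (mm)
- nut2: steel hex nut 2 of 5, 19 across flats, 22 across corners, 10 thick, 18 g; origin at the centre of one face (its underside at the start) (mm)
- nut3: steel hex nut 3 of 5, 19 across flats, 22 across corners, 10 thick, 18 g; origin at the centre of one face (its underside at the start) (mm)
- nut4: steel hex nut 4 of 5, 19 across flats, 22 across corners, 10 thick, 18 g; origin at the centre of one face (its underside at the start) (mm)
- nut5: steel hex nut 5 of 5, 19 across flats, 22 across corners, 10 thick, 18 g; origin at the centre of one face (its underside at the start) (mm)
- tape_measure: tape measure, 70 x 42 x 64 high, black and yellow; leave alone. Origin under its centre (mm)
- sanding_block: wooden sanding block, 110 x 62 x 30 high; leave alone. Origin under its centre (mm)
- glue_bottle: white glue bottle, 60 across, 170 high; leave alone. Origin under its centre (mm)
- finish_can: can of wood finish, 84 across, 100 high; leave alone. Origin under its centre (mm)

How it is judged (in metres and radians):
On the way, in this order (a step that is already met when the one before it is completed fails the run):
1. the tray is lifted off the bench (height (world z) of tray_grip above 0.05 m), for 0.1 s.
2. all five nuts are in the drawer, which still stands outside the case (x of nut1 in the frame of drawer between -0.063 and 0.063 m and y of nut1 in the frame of drawer between -0.031 and 0.031 m and z of nut1 in the frame of drawer between 0 and 0.042 m and x of nut2 in the frame of drawer between -0.063 and 0.063 m and y of nut2 in the frame of drawer between -0.031 and 0.031 m and z of nut2 in the frame of drawer between 0 and 0.042 m and x of nut3 in the frame of drawer between -0.063 and 0.063 m and y of nut3 in the frame of drawer between -0.031 and 0.031 m and z of nut3 in the frame of drawer between 0 and 0.042 m and x of nut4 in the frame of drawer between -0.063 and 0.063 m and y of nut4 in the frame of drawer between -0.031 and 0.031 m and z of nut4 in the frame of drawer between 0 and 0.042 m and x of nut5 in the frame of drawer between -0.063 and 0.063 m and y of nut5 in the frame of drawer between -0.031 and 0.031 m and z of nut5 in the frame of drawer between 0 and 0.042 m and horizontal distance between drawer and case above 0.125 m), for 0.2 s.
3. the empty tray stands flat on the bench again, let go, with the drawer still outside the case (height (world z) of tray between -0.004 and 0.006 m and angle between tray's own z axis and vertical below 0.08 rad and linear speed of tray below 0.03 m/s and contact force between tray and the fingers below 0.2 N and horizontal distance between drawer and case above 0.125 m), for 0.2 s.
4. the drawer is fully home in the case, with all the nuts in it (x of nut1 in the frame of drawer between -0.063 and 0.063 m and y of nut1 in the frame of drawer between -0.031 and 0.031 m and z of nut1 in the frame of drawer between 0 and 0.042 m and x of nut2 in the frame of drawer between -0.063 and 0.063 m and y of nut2 in the frame of drawer between -0.031 and 0.031 m and z of nut2 in the frame of drawer between 0 and 0.042 m and x of nut3 in the frame of drawer between -0.063 and 0.063 m and y of nut3 in the frame of drawer between -0.031 and 0.031 m and z of nut3 in the frame of drawer between 0 and 0.042 m and x of nut4 in the frame of drawer between -0.063 and 0.063 m and y of nut4 in the frame of drawer between -0.031 and 0.031 m and z of nut4 in the frame of drawer between 0 and 0.042 m and x of nut5 in the frame of drawer between -0.063 and 0.063 m and y of nut5 in the frame of drawer between -0.031 and 0.031 m and z of nut5 in the frame of drawer between 0 and 0.042 m and x of drawer_front in the frame of case between -0.072 and -0.06 m and y of drawer_front in the frame of case between -0.005 and 0.005 m and z of drawer_front in the frame of case between 0.001 and 0.012 m and angle between the x axis of drawer and the x axis of case, either way round below 0.06 rad and angle between drawer's own z axis and vertical below 0.08 rad), for 0.2 s.
At the end, for the whole second after the job is handed in: All five nuts at rest inside the drawer; the drawer at rest in the case, finger-hole front outwards and within 4 mm of flush with the mouth, straight within 0.06 rad; the tray flat on the bench (underside within 6 mm of it, tilt under 0.08 rad), released, at rest (all of step 4 and height (world z) of tray between -0.004 and 0.006 m and angle between tray's own z axis and vertical below 0.08 rad and linear speed of tray below 0.03 m/s and contact force between tray and the fingers below 0.2 N and linear speed of drawer below 0.02 m/s and linear speed of each of nut1, nut2, nut3, nut4, nut5 below 0.05 m/s); the robot touches nothing.
It fails at once if one of the other tools or supplies is moved by more than 30 mm (distance of any of tape_measure, sanding_block, glue_bottle, finish_can from where it was at the start of the episode above 0.03 m).
It also fails if it takes over 72 s, if anything falls off the work surface, if the arm or the gripper's body presses on something with over 40 N, if the wrist force passes 120 N, or if a joint passes its speed limit or range.

## Robot

A 7-joint arm with a two-finger parallel gripper is mounted at the origin on the work surface. World frame = base frame: x ahead of the robot, y to its left, z up, the work surface at z = 0. Lengths are in mm, angles in rad, forces in N, time in s.
With the tool pointing down it reaches from about 425 to 875 mm from the base axis. Payload 9.9 kg.
Tool frame: the origin (TCP) lies between the finger pads; the fingertips stand 8 mm ahead of it and the grasp point (between the pads) lies 11 mm behind it (ctrl.tip_reach is the z of the fingertips in the tool frame, in mm); z points along the fingers, y is the line along which they close (so a half turn about z gives the same grasp; the last joint's range is limited). The gripper opens to 85 mm and grips with 20 to 120 N. Pads are 22 mm wide; open, the fingers measure 114 mm over their backs; the gripper's body (76 mm by 85 mm) begins 54 mm behind the grasp point. The pads swing forward as they close: fully open they stand 13 mm farther back than shut.
Start: joints at [-1.389, 0.576, 0.025, 1.437, -0.015, 1.129, -0.057], TCP at [177.302, 651.301, 239.289] pointing down, gripper open.
Joint ranges: [-2.76, 2.76], [-0.34, 2.15], [-1.52, 1.57], [0.19, 2.46], [-1.09, 4.23], [0.17, 1.99], [-2.82, 2.82]. Speed limits (rad/s): [2.22, 2.22, 3.01, 3.01, 3.14, 3.14, 3.14].

## Interface

Orientations are given as a unit quaternion [x, y, z, w].
In Python, from cell import ctrl gives the robot as it stands.
- The arm moves only by the tool carry_out, never from a script. Its argument "rows" is a list of rows, each an object with "dp": the shift along the tool's x, y, z in mm, a list of three; "roll": the turn about the tool's z in degrees; "fingers": the opening, from -1 (shut) to 1 (fully open). A call has 1 to 20 rows; each row shifts and turns the commanded pose from where the row before left it, along the tool's axes as they then stand; what a row does not reach is not made up. A row lasts 1/10 s, in which the tool goes at most 50 mm and 8.59 degrees, less where a joint would pass 70% of its speed; a pose out of reach is approached as far as the arm can. A call with a gripper value outside its range is refused whole. The fingers move at their own pace and stop on an object; the grip force is fixed at half the most. Time passes only in rows, so rows that do not move let the fingers close. It gives the time, the measured TCP pose, the force, the opening and the grip force at its end, in the units of the state.
- ctrl.sense(): the state, without advancing time (a new reading comes with each control period).
- ctrl.grab_frame(name): name is "scene" or "top" or "wrist"; returns a dict with "color" (384x512x3 uint8, red, green, blue), "z_map" (384x512 float32, mm along the optical axis (not along the pixel's ray), 0 where there is no reading), "fovy" (degrees; the focal length in pixels is half the picture's height over the tangent of half this angle, whatever the lens; pixels are square), "cx", "cy" (the principal point, pixels), "eye" and "attitude" of the camera in the world. Camera axes: x right, y up, looking along -z (the intrinsics and any distortion apply to the point x, -y, -z); pixel columns grow to the right and rows downward; lengths in mm; the calibration is good to about 2 mm. A picture is of the moment at which its call begins.
- ctrl.job_done(): hands the job in; it is judged then, once.
Trained networks look in the newest picture that a camera, given by its name, has taken for a name from the list of things; names that differ only in an ending like _2 or _b are one class to them, and where a whole thing is asked for, a point or a joint stands for the part that bears it (a point fixed in the world has none). Each returns a list of dicts, best first, with "confidence" (0 to 1); they miss things now and then, are a little off and sometimes report something else, mostly with a low value. They report only what shows in the picture. A call takes as long as a camera call.
- ctrl.boxes_of(camera, name): "rect" ([left, top, right, bottom] in pixels, round what is visible of it).
The state is a dict: "t": time; "joint_pos": joint angles; "joint_vel": joint speeds; "joint_efforts": joint torques, N m; "tcp_pos": TCP position; "eef_rot": TCP orientation; "force": force on the tool from outside, world axes, zero at the start; "torque": the same for the moment, N m; "finger_gap": finger opening in mm; "grip_force": force on a finger pad.
Only numpy, scipy, OpenCV 4.12 (cv2) and the standard library are available. Lean on these libraries where they do the work, as an engineer would, in place of code of your own. Each camera call takes 0.05 s, during which the arm holds its last target. There are 200 camera calls.

## Working session

There is one attempt and no reset: what is moved stays moved. The work goes in short steps, Python scripts to look and compute and a tool call to move; the robot and the scene stay as the last step left them, time stands still between calls to the robot, and variables do not carry over. Pictures are saved under pics/ and viewed, at most 10 in all, crops included, and the job is handed in when it is done.

Besides the shell and the picture viewer there is one more tool, called after ">>>" as a command line: name --argument value ..., lists and objects as JSON in quotes. carry_out: Moves the arm, as the interface text tells. Its arguments: {"type":"object","properties":{"rows":{"type":"array","items":{"type":"object","properties":{"dp":{"type":"array","items":{"type":"number"}},"roll":{"type":"number"},"fingers":{"type":"number"}}}}},"required":["rows"]}

```bash
ls; mkdir -p pics; cat > h.py <<'E'
import numpy as np, cv2
from scipy.spatial.transform import Rotation as R
from cell import ctrl
def cloud(f):
    z=f["z_map"]; h,w=z.shape; fl=h/2/np.tan(np.radians(f["fovy"])/2)
    u,v=np.meshgrid(np.arange(w),np.arange(h))
    p=np.stack([(u-f["cx"])/fl*z,-(v-f["cy"])/fl*z,-z],-1)
    a=np.array(f["attitude"]); M=R.from_quat(a).as_matrix() if a.shape==(4,) else a
    P=p@M.T+np.array(f["eye"]); P[z==0]=np.nan
    return P
def save(f,n): cv2.imwrite("pics/"+n,f["color"][:,:,::-1])
E
python3 - <<'E'
from h import *
for c in ["scene","top"]:
    f=ctrl.grab_frame(c); save(f,c+"0.png"); print(c,f.keys(),f["fovy"],f["cx"],f["cy"],f["eye"],f["attitude"])
    P=cloud(f); np.save(c+".npy",P); np.save(c+"_c.npy",f["color"])
    for n in ["case","drawer","tray","nut1","tape_measure","sanding_block","glue_bottle","finish_can","tray_grip","drawer_front","case_mouth"]:
        for b in ctrl.boxes_of(c,n)[:5 if n=="nut1" else 1]:
            l,t,r,bt=[int(x) for x in b["rect"]]; q=P[(t+bt)//2,(l+r)//2]
            print(n,round(b["confidence"],2),l,t,r,bt,q.round())
s=ctrl.sense();print(s)
E
```

```text
pics
scene dict_keys(['color', 'z_map', 'fovy', 'cx', 'cy', 'eye', 'attitude']) 48.392405831631244 255.6735401076855 184.1691644386052 [1463.29393318 -305.14114216  868.57416522] [0.34164802 0.23767973 0.52585356 0.74179715]
case 0.8 232 194 274 246 [712. -41.  55.]
drawer 0.65 304 136 330 171 [435. 286.   2.]
tray 0.93 123 185 146 216 [ 510. -329.   37.]
nut1 0.34 367 169 399 209 [743. 332.  83.]
tape_measure 0.89 323 199 354 232 [777. 176.  64.]
sanding_block 0.76 188 234 213 274 [ 759. -198.   32.]
glue_bottle 0.63 365 169 400 211 [742. 331.  79.]
finish_can 0.94 363 167 400 214 [739. 329.  77.]
tray_grip 0.95 120 180 144 217 [ 498. -333.   36.]
drawer_front 0.64 117 210 149 271 [ 733. -347.  111.]
case_mouth 0.71 233 194 274 245 [710. -40.  57.]
top dict_keys(['color', 'z_map', 'fovy', 'cx', 'cy', 'eye', 'attitude']) 52.69780133491684 257.2549781159437 190.81726733092455 [448.16844273  18.39253497 941.06899416] [ 0.03950995 -0.06288169 -0.7009176   0.70936547]
case 0.71 248 122 285 199 [651. -30.  53.]
drawer 0.72 390 245 399 252 [ 450. -341.   13.]
tray 0.88 375 203 404 273 [ 47
[... 503 characters left out ...]
5756778 ,  0.02491557,  1.43706364, -0.01502252,
        1.12900591, -0.05647318]), 'joint_vel': array([ 5.54090575e-04,  6.45856948e-05,  1.36420343e-03, -1.08454569e-03,
       -7.20872952e-05, -1.08486085e-03,  1.25758347e-03]), 'joint_efforts': array([-2.26598981e-04, -7.65494728e+01,  2.24856868e+00, -2.86306643e+01,
        1.52045925e-02,  2.66462295e-03, -5.43709632e-05]), 'tcp_pos': array([177.32813552, 651.31191354, 239.31697071]), 'eef_rot': array([ 1.32521703e-01,  9.91180104e-01,  1.58896977e-05, -7.37706027e-06]), 'force': array([-0.21727929,  0.12446171, -0.43884618]), 'torque': array([-0.04706121,  0.03815549,  0.00750346]), 'grip_force': 0.0, 'finger_gap': 85.63830864339688}
```

View pics/top0.png

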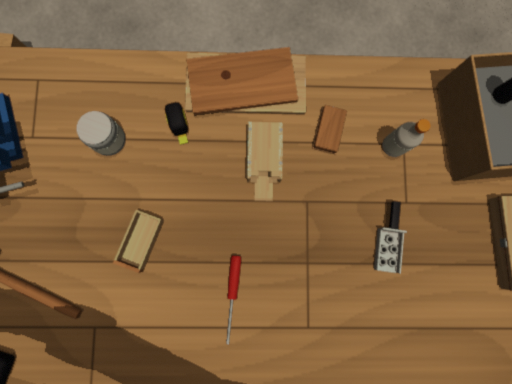

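View pics/scene0.png

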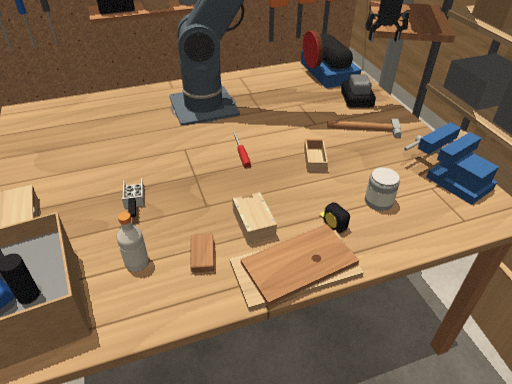

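The top view shows the tray (390,240) with its handle towards +x, and the drawer (139,238) and the case (265,155) with its lip towards the robot. In the scene view the drawer is at (316,155), with one end darker. I'll move the wrist camera over the drawer for a closer look.

>>> carry_out --rows '[{"dp":[-20,-15,-5],"roll":0,"fingers":1},{"dp":[-35,-29,-8],"roll":0,"fingers":1},{"dp":[-35,-29,-8],"roll":0,"fingers":1},{"dp":[-35,-29,-8],"roll":0,"fingers":1},{"dp":[-35,-29,-8],"roll":0,"fingers":1},{"dp":[-35,-29,-8],"roll":0,"fingers":1},{"dp":[-35,-29,-8],"roll":0,"fingers":1},{"dp":[-35,-29,-8],"roll":0,"fingers":1},{"dp":[-35,-29,-8],"roll":0,"fingers":1},{"dp":[-35,-29,0],"roll":0,"fingers":1},{"dp":[-20,-15,0],"roll":0,"fingers":1},{"dp":[0,0,0],"roll":0,"fingers":1},{"dp":[0,0,0],"roll":0,"fingers":1}]'

```text
t: 2.5
tcp_pos: [443.4, 277.2, 308.4]
eef_rot: [0.133, 0.991, 0.0, -0.0]
force: [-0.9, 1.1, -0.1]
finger_gap: 85.6
grip_force: 0.0
```

```bash
python3 - <<'E'
from h import *
f=ctrl.grab_frame("wrist"); save(f,"w1.png"); P=cloud(f); np.save("w1.npy",P)
s=ctrl.sense(); print(s["tcp_pos"].round(1),s["eef_rot"].round(4),f["eye"],f["attitude"],f["fovy"])
for n in ["drawer","drawer_front","drawer_back"]:
    for b in ctrl.boxes_of("wrist",n)[:2]: print(n,b)
z=P[...,2]
for lo,hi in [(-10,-3),(-3,3),(3,8),(8,30),(30,38),(38,42),(42,50)]: print(lo,hi,((z>lo)&(z<hi)).sum())
E
```

```text
[442.9 278.1 308.3] [ 1.322e-01  9.912e-01  2.000e-04 -2.000e-04] [369.72658977 296.90882909 442.55438903] [-0.12019855 -0.09138009  0.59938912  0.78608821] 60.03671772670222
drawer {'rect': [226.3, 113.8, 281.7, 220.2], 'confidence': 0.96}
drawer_front {'rect': [226.6, 115.1, 282.0, 222.7], 'confidence': 0.85}
drawer_back {'rect': [224.5, 112.9, 280.2, 220.8], 'confidence': 0.75}
-10 -3 174
-3 3 147941
3 8 3498
8 30 8821
30 38 519
38 42 1212
42 50 240
```

View pics/w1.png

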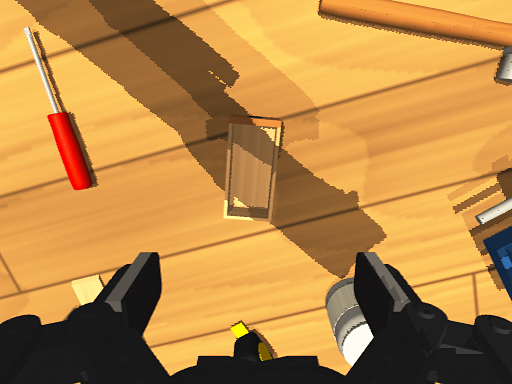

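The wrist view shows the drawer at (253,168). Its thick dark front wall, at (258,122), is on the robot side, so the front already faces outwards. Next I'll fit its pose.

```bash
cat >> h.py <<'E'
def rect(P,xy,r,zl,zh,show=True):
    m=(np.hypot(P[...,0]-xy[0],P[...,1]-xy[1])<r)&(P[...,2]>zl)&(P[...,2]<zh)
    q=P[m]; c,(a,b),an=cv2.minAreaRect(q[:,:2].astype(np.float32))
    print("n",len(q),"c",np.round(c,1),"size",round(a,1),round(b,1),"ang",round(an,2),"zmed",np.median(q[:,2]).round(1)); return q
E
python3 - <<'E'
from h import *
print("drawer wrist"); rect(np.load("w1.npy"),(450,275),95,33,46)
for c in ["top","scene"]:
    P=np.load(c+".npy"); print(c)
    print("drawer");rect(P,(450,275),95,33,46)
    print("case top");rect(P,(690,-35),95,50,60)
    print("tray handle");rect(P,(535,-338),45,30,44)
    print("tray pan");rect(P,(450,-327),75,8,30)
    print("floor", np.nanmedian(P[280:300,200:220,2]) if c=="top" else "")
E
```

```text
drawer wrist
n 1247 c [462.5 263.2] size 62.2 130.5 ang 69.84 zmed 39.4
top
drawer
n 435 c [461.6 263. ] size 63.7 130.3 ang 69.65 zmed 39.8
case top
n 1864 c [676.6 -27.6] size 80.8 136.2 ang 89.97 zmed 54.8
tray handle
n 283 c [ 527.3 -334.4] size 33.4 71.7 ang 87.15 zmed 37.8
tray pan
n 626 c [ 459.1 -330.2] size 57.8 126.5 ang 82.42 zmed 14.3
floor 0.29142328304550347
scene
drawer
n 180 c [463.5 262.2] size 62.7 137.3 ang 69.66 zmed 38.7
case top
n 1051 c [679.1 -28.3] size 82.6 140.0 ang 89.57 zmed 54.7
tray handle
n 168 c [ 528.7 -329.1] size 77.4 46.2 ang 3.64 zmed 37.2
tray pan
n 254 c [ 450.  -328.6] size 56.1 111.2 ang 82.72 zmed 14.7
floor
```

>>> carry_out --rows '[{"dp":[-8,-20,0],"roll":0,"fingers":1},{"dp":[-17.5,-40.5,0],"roll":0,"fingers":1},{"dp":[-17.5,-40.5,0],"roll":0,"fingers":1},{"dp":[-17.5,-40.5,0],"roll":0,"fingers":1},{"dp":[-17.5,-40.5,0],"roll":0,"fingers":1},{"dp":[-17.5,-40.5,0],"roll":0,"fingers":1},{"dp":[-17.5,-40.5,0],"roll":0,"fingers":1},{"dp":[-17.5,-40.5,10],"roll":0,"fingers":1},{"dp":[-17.5,-40.5,10],"roll":0,"fingers":1},{"dp":[-17.5,-40.5,10],"roll":0,"fingers":1},{"dp":[-17.5,-40.5,10],"roll":0,"fingers":1},{"dp":[-17.5,-40.5,10],"roll":0,"fingers":1},{"dp":[-17.5,-40.5,10],"roll":0,"fingers":1},{"dp":[-17.5,-40.5,10],"roll":0,"fingers":1},{"dp":[-9,-20,0],"roll":0,"fingers":1},{"dp":[0,0,0],"roll":0,"fingers":1},{"dp":[0,0,0],"roll":0,"fingers":1}]'

```text
t: 4.4
tcp_pos: [530.9, -332.6, 237.8]
eef_rot: [0.132, 0.991, 0.0, -0.0]
force: [0.3, 0.9, 0.7]
finger_gap: 85.4
grip_force: 0.0
```

```bash
python3 - <<'E'
from h import *
f=ctrl.grab_frame("wrist"); save(f,"w2.png"); P=cloud(f); np.save("w2.npy",P)
s=ctrl.sense(); print(s["tcp_pos"].round(1),s["eef_rot"].round(4))
q=rect(P,(535,-338),48,30,44)
q=rect(P,(455,-328),75,18,30)
print("rear");q=rect(P,(500,-330),30,34,42)
for b in ctrl.boxes_of("wrist","nut1")[:6]:
    l,t,r,bt=[int(x) for x in b["rect"]]; print(b["confidence"],P[(t+bt)//2,(l+r)//2].round())
E
```

```text
[ 531.1 -331.9  238.1] [ 1.316e-01  9.913e-01  5.000e-04 -1.000e-04]
n 1457 c [ 527.4 -337. ] size 51.4 71.9 ang 82.18 zmed 37.3
n 754 c [ 456.3 -329.6] size 56.0 120.7 ang 82.41 zmed 23.4
rear
n 848 c [ 510.3 -334.6] size 51.5 37.4 ang 82.17 zmed 37.4
0.87 [ 446. -317.   13.]
0.74 [ 470. -330.   14.]
0.72 [ 418. -312.   12.]
0.68 [ 420. -334.   14.]
0.56 [ 448. -342.   13.]
```

View pics/w2.png

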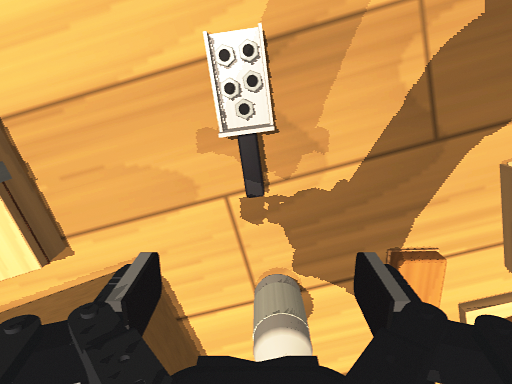

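```bash
python3 - <<'E'
from h import *
P=np.load("w2.npy"); a=np.radians(-7.7); ux=np.array([np.cos(a),np.sin(a)]); uy=np.array([-ux[1],ux[0]])
m=(np.hypot(P[...,0]-480,P[...,1]+333)<130)&(P[...,2]>6)&(P[...,2]<45)
q=P[m]; X=q[:,:2]@ux; Y=q[:,:2]@uy
print("tray extent",X.min(),np.percentile(X,[.5,99.5]),X.max())
h=(q[:,2]>33); hh=h&(X>X.max()-55)
# handle line
c=np.polyfit(X[hh],Y[hh],1); print("handle Y",Y[hh].min(),Y[hh].max(),np.median(Y[hh]),"z",np.median(q[hh,2]),"slope",c)
rw=h&(X<X.max()-62); print("rear wall X",X[rw].min(),X[rw].max(),"Y",Y[rw].min(),Y[rw].max())
xe=X.max()
for d in [33,40]: g=(xe-d)*ux+(Y[hh].min()+Y[hh].max())/2*uy; print("grip",d,g)
T=np.load("top.npy"); b=(T[...,2]>60)&(T[...,0]>550)&(T[...,1]<-300)&(T[...,1]>-450)
print("bottle",T[b].min(0),T[b].max(0))
S=np.load("scene.npy"); b=(S[...,2]>15)&(S[...,0]>600)&(S[...,0]<800)&(S[...,1]<-280)&(S[...,1]>-420)
print("bottle",S[b].min(0),S[b].max(0))
E
```

```text
tray extent 435.8992926672789 [437.60209889 601.87552072] 603.6818728800407
handle Y -275.43728489436813 -255.39591416417383 -265.21970010219917 z 37.384106045429434 slope [ 3.17728354e-04 -2.65418768e+02]
rear wall X 531.7982799066758 541.6131537473253 Y -293.1312831764815 -237.4307904854686
grip 33 [ 529.97399069 -339.48687829]
grip 40 [ 523.03710829 -338.548975  ]
bottle [ 675.42333646 -379.88440039   60.02589416] [ 736.05220573 -323.30107666  173.37932274]
bottle [ 691.41431279 -384.68942563   15.310228  ] [ 741.51920375 -324.89158971  173.14147624]
```

>>> carry_out --rows '[{"dp":[8.6,-8.9,10],"roll":0,"fingers":1},{"dp":[0,0,30],"roll":-3.7,"fingers":1},{"dp":[0,0,40],"roll":-3.7,"fingers":1},{"dp":[0,0,40],"roll":0,"fingers":1},{"dp":[0,0,20],"roll":0,"fingers":1},{"dp":[0,0,0],"roll":0,"fingers":1},{"dp":[0,0,0],"roll":0,"fingers":1}]'

```text
t: 5.2
tcp_pos: [519.5, -339.8, 98.7]
eef_rot: [0.068, 0.998, -0.0, -0.0]
force: [0.3, -0.2, 0.7]
finger_gap: 85.4
grip_force: 0.0
```

>>> carry_out --rows '[{"dp":[-0.8,1.6,30],"roll":0,"fingers":1},{"dp":[0,0,30],"roll":0,"fingers":1},{"dp":[0,0,18.5],"roll":0,"fingers":1},{"dp":[0,0,0],"roll":0,"fingers":1},{"dp":[0,0,0],"roll":0,"fingers":0},{"dp":[0,0,0],"roll":0,"fingers":-0.3},{"dp":[0,0,0],"roll":0,"fingers":-0.7},{"dp":[0,0,0],"roll":0,"fingers":-1},{"dp":[0,0,0],"roll":0,"fingers":-1},{"dp":[0,0,0],"roll":0,"fingers":-1},{"dp":[0,0,0],"roll":0,"fingers":-1},{"dp":[0,0,0],"roll":0,"fingers":-1}]'

```text
t: 6.4
tcp_pos: [521.3, -338.6, 20.6]
eef_rot: [0.068, 0.998, -0.0, 0.001]
force: [-0.0, 0.0, 6.4]
finger_gap: 19.2
grip_force: 59.3
```

>>> carry_out --rows '[{"dp":[0,0,-3],"roll":0,"fingers":-1},{"dp":[0,0,-4],"roll":0,"fingers":-1},{"dp":[0,0,-5],"roll":0,"fingers":-1},{"dp":[0,0,-6],"roll":0,"fingers":-1},{"dp":[0,0,-2],"roll":0,"fingers":-1},{"dp":[0,0,0],"roll":0,"fingers":-1}]'

```text
t: 7.0
tcp_pos: [521.1, -338.6, 40.3]
eef_rot: [0.068, 0.998, -0.0, 0.0]
force: [0.1, -0.1, -2.6]
finger_gap: 18.9
grip_force: 58.6
```

```bash
cat >> h.py <<'E'
def tray(P,g,az,off=75):
    "pitch of tray from points; g grip xy, az of handle dir, off = tray x of the grip"
    a=np.radians(az); ux=np.array([np.cos(a),np.sin(a)]); uy=np.array([-ux[1],ux[0]])
    d=P[...,:2]-np.array(g); X=d@ux+off; Y=d@uy; z=P[...,2]
    for n,lo,hi in [("side-",-28,-25.2),("side+",25.2,28),("mid",-23,23)]:
        m=(X>-52)&(X<46)&(Y>lo)&(Y<hi)&(z>1)
        if m.sum()>10:
            k=[ (int(b), np.round(np.percentile(z[m&(X>b)&(X<b+16)],[10,50,90]),1)) for b in range(-50,46,16) if (m&(X>b)&(X<b+16)).sum()>3]
            print(n,k)
E
python3 - <<'E'
from h import *
s=ctrl.sense(); print(s["tcp_pos"].round(1),s["force"].round(2))
for c in ["wrist","top"]:
    f=ctrl.grab_frame(c); P=cloud(f); print(c); tray(P,s["tcp_pos"][:2],-7.8)
    if c=="wrist": save(f,"w3.png")
E
```

```text
[ 521.1 -338.6   40.3] [ 0.1  -0.1  -2.61]
wrist
side- [(-34, array([41.7, 42.6, 43.5])), (-18, array([41. , 42.7, 43.5])), (-2, array([35.8, 42.7, 43.6])), (14, array([29.2, 42.5, 43.4])), (30, array([28.5, 42.8, 53. ]))]
side+ [(-34, array([41.3, 42.6, 43.6])), (-18, array([41.7, 42.6, 43.4])), (-2, array([41.9, 42.6, 43.5])), (14, array([42. , 42.8, 43.6])), (30, array([42.1, 43.1, 54.3]))]
mid [(-50, array([20.9, 21.6, 22.6])), (-34, array([21.5, 31.2, 32.3])), (-18, array([21. , 22. , 31.9])), (-2, array([21.5, 31.3, 32.4])), (14, array([21.2, 22.3, 32.2])), (30, array([21.5, 30.8, 54.2]))]
top
side- [(-50, array([21.9, 37. , 43.3])), (-34, array([27.6, 34.6, 42.4])), (-18, array([22.4, 38.1, 43.8])), (-2, array([26.5, 36.5, 44.3])), (14, array([26.5, 35.6, 44.2])), (30, array([22.1, 37.5, 45.4]))]
side+ [(-50, array([21.8, 32.5, 44. ])), (-34, array([ 9.5, 37.2, 43.1])), (-18, array([13.7, 34.9, 42.8])), (-2, array([18.9, 33.4, 44. ])), (14, array([22. , 31.7, 44. ])), (30, array([ 33.4, 262.4, 328.3]))]
mid [(-50, array([19.5, 22.9, 32.4])), (-34, array([21.7, 31.5, 33.7])), (-18, array([20.6, 23. , 32.9])), (-2, array([21.8, 30.8, 34. ])), (14, array([20.7, 24.2, 33.2])), (30, array([ 22.5, 240.3, 317.9]))]
```

The tray came up level and rigid in the grip, with nothing spilled. I'll carry it over to the drawer.

>>> carry_out --rows '[{"dp":[0,0,-10],"roll":1.2,"fingers":-1},{"dp":[0,0,-20],"roll":2.5,"fingers":-1},{"dp":[0,0,-25],"roll":2.5,"fingers":-1},{"dp":[0,0,-25],"roll":2.5,"fingers":-1},{"dp":[0,0,-15],"roll":2.5,"fingers":-1},{"dp":[0,0,-5],"roll":1.2,"fingers":-1},{"dp":[0,0,0],"roll":0,"fingers":-1}]'

```text
t: 7.8
tcp_pos: [521.2, -338.4, 140.5]
eef_rot: [0.176, 0.984, -0.0, 0.001]
force: [1.3, 0.5, -3.3]
finger_gap: 18.9
grip_force: 58.8
```

>>> carry_out --rows '[{"dp":[1.6,10,0],"roll":0,"fingers":-1},{"dp":[3.2,20,0],"roll":0,"fingers":-1},{"dp":[4.8,30,0],"roll":0,"fingers":-1},{"dp":[6.5,40,0],"roll":0,"fingers":-1},{"dp":[6.5,40,0],"roll":0,"fingers":-1},{"dp":[6.5,40,0],"roll":0,"fingers":-1},{"dp":[6.5,40,0],"roll":0,"fingers":-1},{"dp":[6.5,40,0],"roll":0,"fingers":-1},{"dp":[6.5,40,0],"roll":0,"fingers":-1},{"dp":[6.5,40,0],"roll":0,"fingers":-1},{"dp":[6.5,40,0],"roll":0,"fingers":-1},{"dp":[6.5,40,0],"roll":0,"fingers":-1},{"dp":[6.5,40,0],"roll":0,"fingers":-1},{"dp":[4.8,30,0],"roll":0,"fingers":-1},{"dp":[4,25,0],"roll":0,"fingers":-1},{"dp":[3.2,19.6,0],"roll":0,"fingers":-1},{"dp":[1.6,10,0],"roll":0,"fingers":-1},{"dp":[0,0,0],"roll":0,"fingers":-1},{"dp":[0,0,0],"roll":0,"fingers":-1}]'

```text
t: 9.7
tcp_pos: [626.3, 201.4, 139.6]
eef_rot: [0.176, 0.984, -0.001, -0.0]
force: [-0.2, -0.4, -2.5]
finger_gap: 18.7
grip_force: 58.9
```

```bash
cat >> h.py <<'E'
DC=np.array([462.5,263.2]); DA=-20.2
def look(c,name=None):
    s=ctrl.sense(); f=ctrl.grab_frame(c); P=cloud(f)
    if name: save(f,name)
    q=s["eef_rot"]; az=2*np.degrees(np.arctan2(q[1],q[0]))-180
    a=np.radians(az); ux=np.array([np.cos(a),np.sin(a)]); uy=np.array([-ux[1],ux[0]])
    print("t",s["t"],"tcp",s["tcp_pos"].round(1),"az",round(az,2))
    for b in ctrl.boxes_of(c,"nut1")[:7]:
        l,t,r,bt=[int(x) for x in b["rect"]]; p=P[(t+bt)//2,(l+r)//2]
        d=p[:2]-s["tcp_pos"][:2]; da=np.radians(DA); D=p[:2]-DC
        print(round(b["confidence"],2),p.round(),"in tray",np.round([d@ux+75,d@uy]),"in drawer",np.round([D@[np.cos(da),np.sin(da)],D@[-np.sin(da),np.cos(da)]]))
    return s,f,P,az
E
python3 - <<'E'
from h import *
s,f,P,az=look("wrist","w4.png"); tray(P,s["tcp_pos"][:2],az)
a=np.radians(DA); D=s["tcp_pos"][:2]-DC; print("tcp in drawer",D@[np.cos(a),np.sin(a)],D@[-np.sin(a),np.cos(a)])
print("drawer"); rect(P,DC,95,34,46)
ux=np.array([np.cos(np.radians(az)),np.sin(np.radians(az))]); 
print("tray sides"); rect(P,s["tcp_pos"][:2]-75*ux,46,s["tcp_pos"][2]-15,s["tcp_pos"][2]+6)
E
```

```text
t 9.7 tcp [626.3 201.4 139.6] az -20.3
0.87 [555. 216. 132.] in tray [  3. -11.] in drawer [103. -13.]
0.79 [536. 248. 131.] in tray [-26.  12.] in drawer [74. 11.]
0.71 [559. 240. 130.] in tray [-1. 13.] in drawer [99. 11.]
0.66 [579. 219. 131.] in tray [25.  0.] in drawer [125.  -1.]
0.65 [528. 225. 131.] in tray [-25. -12.] in drawer [ 75. -13.]
0.57 [652.  13.  25.] in tray [ 164. -168.] in drawer [ 264. -170.]
side- [(-34, array([127.4, 141.7, 142.8])), (-18, array([126.7, 141.6, 142.9])), (-2, array([126.1, 141.4, 142.7])), (14, array([124.7, 141.2, 142.6])), (30, array([125.7, 141.7, 149.4]))]
side+ [(-34, array([140.9, 141.8, 142.7])), (-18, array([141.1, 141.9, 142.8])), (-2, array([141.2, 142. , 142.8])), (14, array([141.3, 142.1, 142.8])), (30, array([141.4, 142.4, 153.3]))]
mid [(-50, array([120.1, 121. , 121.9])), (-34, array([120.8, 130.5, 131.7])), (-18, array([120.3, 121.3, 131.1])), (-2, array([120.8, 130.6, 131.7])), (14, array([120.5, 121.6, 131.4])), (30, array([120.7, 129.8, 153.1]))]
tcp in drawer 175.0397940119982 -1.4169512020401882
drawer
n 0 c [0. 0.] size 0.0 0.0 ang 0.0 zmed nan
tray sides
n 15657 c [561.  225.4] size 56.5 80.5 ang 69.68 zmed 131.4
  return _methods._mean(a, axis=axis, dtype=dtype,
  ret = ret.dtype.type(ret / rcount)
```

>>> carry_out --rows '[{"dp":[4,1.4,15],"roll":0,"fingers":-1},{"dp":[4,0,25],"roll":0,"fingers":-1},{"dp":[4,0,20],"roll":0,"fingers":-1},{"dp":[0,0,10],"roll":0,"fingers":-1},{"dp":[0,0,0],"roll":0,"fingers":-1},{"dp":[0,0,0],"roll":0,"fingers":-1}]'

```text
t: 10.4
tcp_pos: [616.5, 207.8, 70.6]
eef_rot: [0.176, 0.984, 0.0, 0.001]
force: [1.0, 0.3, -2.5]
finger_gap: 19.0
grip_force: 58.9
```

>>> carry_out --rows '[{"dp":[10,0,0],"roll":0,"fingers":-1},{"dp":[20,0,0],"roll":0,"fingers":-1},{"dp":[30,0,0],"roll":0,"fingers":-1},{"dp":[-45,0,0],"roll":0,"fingers":-1},{"dp":[-15,0,0],"roll":0,"fingers":-1},{"dp":[0,0,0],"roll":0,"fingers":-1},{"dp":[0,0,0],"roll":0,"fingers":-1}]'

```text
t: 11.1
tcp_pos: [615.4, 208.8, 70.5]
eef_rot: [0.176, 0.984, 0.0, 0.0]
force: [-0.5, 0.5, -2.9]
finger_gap: 19.5
grip_force: 59.2
```

```bash
python3 - <<'E'
from h import *
s,f,P,az=look("wrist","w5.png")
look("top")
E
```

```text
t 11.1 tcp [615.4 208.8  70.5] az -20.25
0.57 [522. 243.  62.] in tray [-25.  -1.] in drawer [63.  1.]
t 11.2 tcp [614.7 209.3  70.1] az -20.19
0.61 [437. 261.  16.] in tray [-109.  -13.] in drawer [-23. -11.]
0.54 [520. 239.  64.] in tray [-24.  -4.] in drawer [62. -2.]
```

View pics/w5.png

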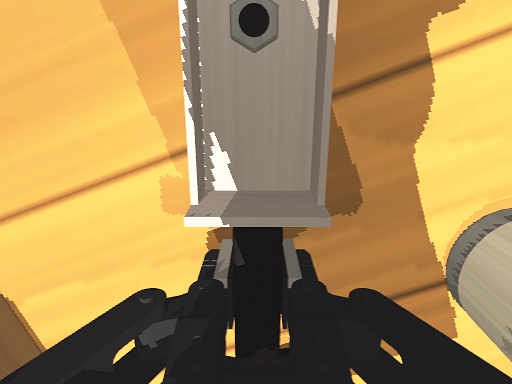

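Four nuts have left the tray, and one is still in it, at pixel (254,20). One more throw should clear it.

>>> carry_out --rows '[{"dp":[10,0,0],"roll":0,"fingers":-1},{"dp":[20,0,0],"roll":0,"fingers":-1},{"dp":[30,0,0],"roll":0,"fingers":-1},{"dp":[-45,0,0],"roll":0,"fingers":-1},{"dp":[-15,0,0],"roll":0,"fingers":-1},{"dp":[0,0,0],"roll":0,"fingers":-1},{"dp":[-5,0,-20],"roll":0,"fingers":-1},{"dp":[-20,0,-30],"roll":0,"fingers":-1},{"dp":[-20,0,-30],"roll":0,"fingers":-1},{"dp":[-10,0,-30],"roll":0,"fingers":-1},{"dp":[0,0,-10],"roll":0,"fingers":-1},{"dp":[0,0,0],"roll":0,"fingers":-1}]'

```text
t: 12.5
tcp_pos: [666.7, 190.4, 190.6]
eef_rot: [0.175, 0.985, 0.001, 0.0]
force: [-0.1, -0.6, -2.6]
finger_gap: 18.8
grip_force: 59.3
```

```bash
python3 - <<'E'
from h import *
s,f,P,az=look("wrist"); s,f,P,az=look("top"); print("drawer"); rect(P,DC,95,33,46)
cv2.imwrite("pics/t6.png",cv2.resize(f["color"][190:290,80:200,::-1],None,fx=5,fy=5,interpolation=cv2.INTER_CUBIC))
E
```

```text
t 12.5 tcp [666.7 190.4 190.6] az -20.2
t 12.6 tcp [665.3 190.6 188.2] az -20.16
0.52 [447. 276.  14.] in tray [-160.    5.] in drawer [-19.   6.]
0.52 [428. 261.  24.] in tray [-172.  -16.] in drawer [-31. -14.]
0.46 [496. 237.  14.] in tray [-100.  -15.] in drawer [ 41. -13.]
0.45 [440. 259.  16.] in tray [-160.  -14.] in drawer [-20. -12.]
0.42 [486. 264.  15.] in tray [-118.    7.] in drawer [22.  9.]
drawer
n 438 c [461.7 263. ] size 63.1 130.2 ang 69.98 zmed 39.9
```

View pics/t6.png

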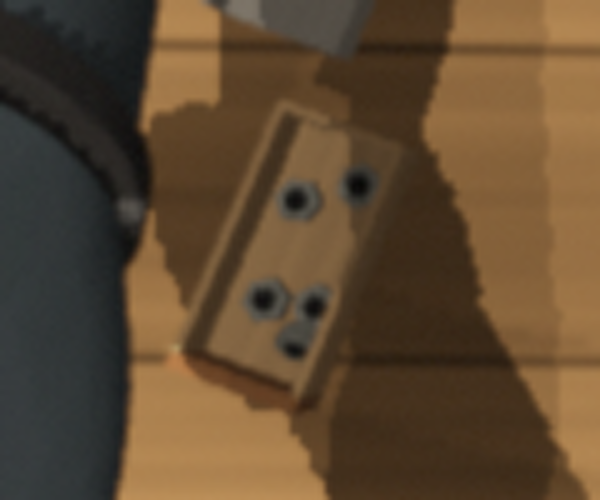

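All five nuts are in the drawer, with the lower cluster around (285,310) in the crop. I'll take the tray back to its original spot.

>>> carry_out --rows '[{"dp":[-2,-20,0],"roll":0,"fingers":-1},{"dp":[-4,-40,0],"roll":0,"fingers":-1},{"dp":[-4,-45,0],"roll":0,"fingers":-1},{"dp":[-4,-45,0],"roll":0,"fingers":-1},{"dp":[-4,-45,0],"roll":0,"fingers":-1},{"dp":[-4,-45,0],"roll":0,"fingers":-1},{"dp":[-4,-45,0],"roll":0,"fingers":-1},{"dp":[-4,-45,0],"roll":0,"fingers":-1},{"dp":[-4,-45,0],"roll":0,"fingers":-1},{"dp":[-4,-45,0],"roll":0,"fingers":-1},{"dp":[-4,-45,10],"roll":0,"fingers":-1},{"dp":[-4,-45,20],"roll":0,"fingers":-1},{"dp":[0,-26,30],"roll":0,"fingers":-1},{"dp":[0,-10,40],"roll":0,"fingers":-1},{"dp":[0,0,30],"roll":0,"fingers":-1},{"dp":[0,0,15],"roll":0,"fingers":-1},{"dp":[0,0,0],"roll":0,"fingers":-1},{"dp":[0,0,0],"roll":0,"fingers":-1}]'

```text
t: 14.5
tcp_pos: [521.9, -338.7, 45.5]
eef_rot: [0.175, 0.985, -0.0, 0.0]
force: [0.2, 0.6, -1.1]
finger_gap: 18.8
grip_force: 59.2
```

>>> carry_out --rows '[{"dp":[0,0,12],"roll":0,"fingers":-1},{"dp":[0,0,8],"roll":0,"fingers":-1},{"dp":[0,0,3],"roll":0,"fingers":-1},{"dp":[0,0,1],"roll":0,"fingers":-1},{"dp":[0,0,0],"roll":0,"fingers":-1}]'

```text
t: 15.0
tcp_pos: [521.7, -338.6, 21.0]
eef_rot: [0.176, 0.984, 0.0, 0.0]
force: [-0.7, 0.3, -2.1]
finger_gap: 18.8
grip_force: 59.3
```

>>> carry_out --rows '[{"dp":[0,0,0.7],"roll":0,"fingers":-1},{"dp":[0,0,0],"roll":0,"fingers":-0.5},{"dp":[0,0,0],"roll":0,"fingers":0},{"dp":[0,0,0],"roll":0,"fingers":0.5},{"dp":[0,0,0],"roll":0,"fingers":1},{"dp":[0,0,0],"roll":0,"fingers":1},{"dp":[0,0,-10],"roll":0,"fingers":1},{"dp":[0,0,-30],"roll":0,"fingers":1},{"dp":[0,0,-40],"roll":0,"fingers":1},{"dp":[0,0,-40],"roll":0,"fingers":1},{"dp":[0,0,-40],"roll":0,"fingers":1},{"dp":[0,0,-40],"roll":0,"fingers":1},{"dp":[0,0,0],"roll":0,"fingers":1}]'

```text
t: 16.3
tcp_pos: [523.4, -340.7, 226.7]
eef_rot: [0.176, 0.984, -0.002, 0.005]
force: [0.3, -0.3, 1.2]
finger_gap: 85.1
grip_force: 0.0
```

```bash
python3 - <<'E'
from h import *
s,f,P,az=look("wrist"); tray(P,[521.7,-338.6],-20.3)
s,f,P,az=look("top"); print("drawer"); rect(P,DC,95,33,46); print("case"); rect(P,(677,-28),95,50,60)
E
```

```text
t 16.3 tcp [ 523.4 -340.7  226.7] az -20.26
side- [(-50, array([ 4.1, 23. , 24.2])), (-34, array([ 7.6, 22.9, 24.2])), (-18, array([11.3, 23.2, 24.5])), (-2, array([ 2.6, 22.7, 24.3])), (14, array([ 5.6, 22.5, 23.9])), (30, array([10.1, 23.3, 25.2]))]
side+ [(-50, array([22.4, 23.6, 24.5])), (-34, array([22.5, 23.4, 24.6])), (-18, array([22.8, 23.6, 24.6])), (-2, array([22.6, 23.6, 24.5])), (14, array([22.6, 23.3, 24.1])), (30, array([22.6, 23.7, 30.5]))]
mid [(-50, array([1.6, 2.6, 3.6])), (-34, array([1.7, 2.6, 3.6])), (-18, array([1.7, 2.6, 3.5])), (-2, array([1.7, 2.6, 3.5])), (14, array([1.6, 2.6, 3.6])), (30, array([ 1.7,  3. , 32.9]))]
t 16.4 tcp [ 521.9 -338.8  221.6] az -20.23
0.62 [446. 280.  16.] in tray [-210.  555.] in drawer [-21.  10.]
0.56 [426. 261.  23.] in tray [-222.  530.] in drawer [-33. -15.]
0.42 [437. 264.  12.] in tray [-213.  537.] in drawer [-24.  -8.]
0.38 [489. 257.  15.] in tray [-162.  548.] in drawer [27.  3.]
drawer
n 429 c [461.7 262.8] size 63.1 130.2 ang 70.17 zmed 39.8
case
n 1858 c [676.6 -27.7] size 136.9 80.7 ang 0.11 zmed 54.8
```

>>> carry_out --rows '[{"dp":[-3,20,-10],"roll":0,"fingers":1},{"dp":[-8,43,-10],"roll":0,"fingers":1},{"dp":[-8,43,-10],"roll":0,"fingers":1},{"dp":[-8,43,-10],"roll":0,"fingers":1},{"dp":[-8,43,0],"roll":0,"fingers":1},{"dp":[-8,43,0],"roll":0,"fingers":1},{"dp":[-8,43,0],"roll":0,"fingers":1},{"dp":[-8,40,0],"roll":0,"fingers":1},{"dp":[-5,24,0],"roll":0,"fingers":1},{"dp":[0,0,0],"roll":0,"fingers":1},{"dp":[0,0,0],"roll":0,"fingers":1}]'

```text
t: 17.6
tcp_pos: [699.4, -39.6, 258.2]
eef_rot: [0.175, 0.985, -0.001, -0.001]
force: [-0.8, -1.0, 0.5]
finger_gap: 85.3
grip_force: 0.0
```

```bash
python3 - <<'E'
from h import *
s=ctrl.sense(); f=ctrl.grab_frame("wrist"); save(f,"w7.png"); P=cloud(f); np.save("w7.npy",P); print(s["tcp_pos"].round(1))
q=rect(P,(677,-28),95,51,60)
for x in [620,640,660,680,700,730]:
    m=(abs(P[...,0]-x)<3)&(abs(P[...,1]+28)<60)&(P[...,2]>51)&(P[...,2]<60); print(x,P[m][:,1].min().round(1),P[m][:,1].max().round(1))
for y in [-60,-45,-28,-10,5]:
    m=(abs(P[...,1]-y)<3)&(abs(P[...,0]-670)<95)&(P[...,2]>51)&(P[...,2]<60); print(y,P[m][:,0].min().round(1),P[m][:,0].max().round(1))
print("lip"); rect(P,(586,-28),25,3,8)
E
```

```text
[699.4 -39.6 258.2]
n 10016 c [677.1 -27.5] size 81.2 136.4 ang 89.62 zmed 54.0
620 -67.6 13.2
640 -67.5 13.0
660 -67.8 13.1
680 -67.8 13.0
700 -68.0 12.8
730 -68.3 12.5
-60 608.9 744.4
-45 608.9 744.6
-28 627.0 744.9
-10 609.1 745.2
5 609.1 744.8
lip
n 1526 c [588.3 -27. ] size 44.0 45.0 ang 89.44 zmed 4.5
```

View pics/w7.png

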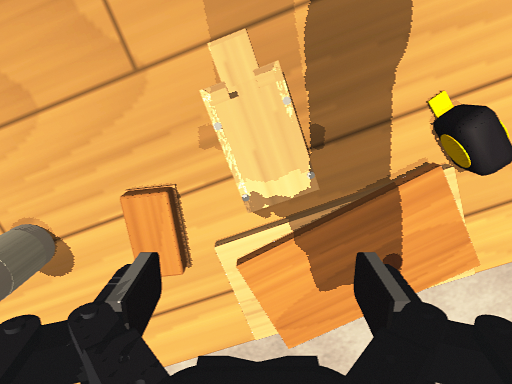

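>>> carry_out --rows '[{"dp":[15,10,0],"roll":0,"fingers":1},{"dp":[34,20,5],"roll":0,"fingers":1},{"dp":[36,22,10],"roll":0,"fingers":1},{"dp":[36,22,10],"roll":0,"fingers":1},{"dp":[36,22,10],"roll":0,"fingers":1},{"dp":[36,22,10],"roll":0,"fingers":1},{"dp":[36,22,10],"roll":0,"fingers":1},{"dp":[36,22,10],"roll":0,"fingers":1},{"dp":[36,20,10],"roll":0,"fingers":1},{"dp":[24,14,10],"roll":0,"fingers":1},{"dp":[12,6,0],"roll":0,"fingers":1},{"dp":[0,0,0],"roll":0,"fingers":1},{"dp":[0,0,0],"roll":0,"fingers":1}]'

```text
t: 18.95
tcp_pos: [455.0, 264.5, 175.8]
eef_rot: [0.177, 0.984, -0.0, 0.001]
force: [0.2, -1.2, -0.7]
finger_gap: 85.6
grip_force: 0.0
```

```bash
python3 - <<'E'
from h import *
s,f,P,az=look("wrist"); q=rect(P,DC,95,34,46)
q=s["tcp_pos"][:2]-DC;a=np.radians(DA);print("tcp in drawer",q@[np.cos(a),np.sin(a)],q@[-np.sin(a),np.cos(a)])
E
```

```text
t 18.95 tcp [455.  264.5 175.8] az -20.35
0.92 [441. 256.  14.] in tray [ 64. -13.] in drawer [-18. -14.]
0.83 [486. 268.  14.] in tray [103.  14.] in drawer [21. 13.]
0.79 [492. 240.  14.] in tray [118. -10.] in drawer [ 36. -12.]
0.68 [421. 262.  20.] in tray [ 43. -14.] in drawer [-39. -15.]
0.66 [439. 281.  13.] in tray [55. 10.] in drawer [-28.   9.]
n 2705 c [462.6 263.2] size 62.2 130.5 ang 69.94 zmed 39.4
tcp in drawer -7.52708622822863 -1.3770149036127755
```

>>> carry_out --rows '[{"dp":[2.5,1.4,20],"roll":-0.3,"fingers":1},{"dp":[0,0,40],"roll":0,"fingers":1},{"dp":[0,0,40],"roll":0,"fingers":1},{"dp":[0,0,30],"roll":0,"fingers":1},{"dp":[0,0,18],"roll":0,"fingers":1},{"dp":[0,0,10],"roll":0,"fingers":1},{"dp":[0,0,0],"roll":0,"fingers":1},{"dp":[0,0,0],"roll":0,"fingers":0.7},{"dp":[0,0,0],"roll":0,"fingers":0.5},{"dp":[0,0,0],"roll":0,"fingers":0.3},{"dp":[0,0,0],"roll":0,"fingers":0},{"dp":[0,0,0],"roll":0,"fingers":0},{"dp":[0,0,0],"roll":0,"fingers":0}]'

```text
t: 20.35
tcp_pos: [452.4, 268.5, 18.5]
eef_rot: [0.173, 0.985, 0.001, 0.001]
force: [-0.2, -1.5, 6.1]
finger_gap: 60.7
grip_force: 65.1
```

>>> carry_out --rows '[{"dp":[0,0,-5],"roll":0,"fingers":0},{"dp":[0,0,-12],"roll":-4,"fingers":0},{"dp":[0,0,-15],"roll":-5.3,"fingers":0},{"dp":[0,0,-15],"roll":-5.3,"fingers":0},{"dp":[0,0,-10],"roll":-5,"fingers":0},{"dp":[0,0,0],"roll":0,"fingers":0},{"dp":[-2,-10,0],"roll":0,"fingers":0},{"dp":[-5,-20,0],"roll":0,"fingers":0},{"dp":[-7,-30,0],"roll":0,"fingers":0},{"dp":[-8,-35,0],"roll":0,"fingers":0},{"dp":[-8,-35,0],"roll":0,"fingers":0},{"dp":[-8,-35,0],"roll":0,"fingers":0},{"dp":[-8,-35,0],"roll":0,"fingers":0},{"dp":[-8,-35,0],"roll":0,"fingers":0},{"dp":[-7,-30,0],"roll":0,"fingers":0},{"dp":[-4,-20,0],"roll":0,"fingers":0},{"dp":[-1,-10,0],"roll":0,"fingers":0},{"dp":[0,0,0],"roll":0,"fingers":0},{"dp":[0,0,0],"roll":0,"fingers":0}]'

```text
t: 22.25
tcp_pos: [515.5, -26.1, 73.8]
eef_rot: [0.003, 1.0, 0.0, -0.0]
force: [-0.4, 0.5, -2.8]
finger_gap: 61.2
grip_force: 65.9
```

```bash
python3 - <<'E'
from h import *
s,f,P,az=look("wrist"); save(f,"w8.png")
for n,P in [("w",P),("top",look("top")[2])]:
    c=s["tcp_pos"][:2]
    for lo,hi in [(80,90),(85,100),(90,110)]:
        try: q=rect(P,c+[11,0],95,lo,hi)
        except Exception as e: print(e)
    q=P[(np.hypot(P[...,0]-c[0],P[...,1]-c[1])<90)&(P[...,2]>30)&(P[...,2]<130)]; print(np.histogram(q[:,2],bins=range(30,131,5)))
E
```

```text
t 22.25 tcp [515.5 -26.1  73.8] az -0.33
0.93 [500. -18.  68.] in tray [59.  8.] in drawer [ 132. -251.]
0.9 [545. -14.  69.] in tray [104.  12.] in drawer [ 173. -232.]
0.77 [488. -40.  74.] in tray [ 48. -14.] in drawer [ 129. -276.]
0.66 [560. -40.  68.] in tray [120. -13.] in drawer [ 197. -251.]
0.57 [507. -42.  70.] in tray [ 66. -16.] in drawer [ 147. -271.]
t 22.35 tcp [515.7 -25.5  73.9] az -0.23
n 3230 c [509.8 -26.5] size 98.4 88.1 ang 0.33 zmed 85.3
n 12035 c [508.  -26.5] size 88.3 94.5 ang 89.91 zmed 94.6
n 12044 c [508.  -26.5] size 88.3 93.7 ang 89.49 zmed 94.9
(array([    0,     0,     0,     0,     2, 11962,  1690,  5967,  1913,
        1916,  1499,  1731,  6457,  3847,   760,   980,   617,  1704,
        4552,  5497]), array([ 30,  35,  40,  45,  50,  55,  60,  65,  70,  75,  80,  85,  90,
        95, 100, 105, 110, 115, 120, 125, 130]))
n 0 c [0. 0.] size 0.0 0.0 ang 0.0 zmed nan
n 0 c [0. 0.] size 0.0 0.0 ang 0.0 zmed nan
n 0 c [0. 0.] size 0.0 0.0 ang 0.0 zmed nan
(array([0, 0, 0, 0, 0, 0, 0, 0, 0, 0, 0, 0, 0, 0, 0, 0, 0, 0, 0, 0]), array([ 30,  35,  40,  45,  50,  55,  60,  65,  70,  75,  80,  85,  90,
        95, 100, 105, 110, 115, 120, 125, 130]))
  return _methods._mean(a, axis=axis, dtype=dtype,
  ret = ret.dtype.type(ret / rcount)
```

View pics/w8.png

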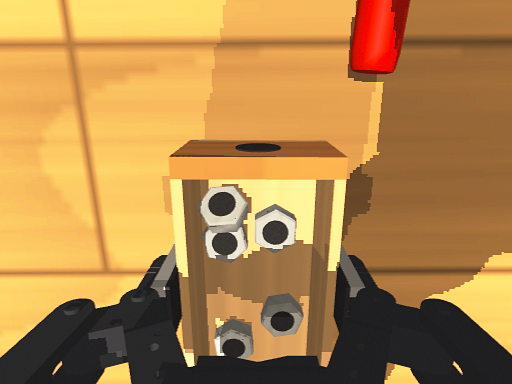

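The drawer is gripped with all five nuts in it and its front, with the finger hole at (258,147), towards the robot. I'll measure its pose in the grip.

```bash
python3 - <<'E'
from h import *
s=ctrl.sense(); P=cloud(ctrl.grab_frame("wrist")); print(s["tcp_pos"].round(2))
m=(P[...,2]>85)&(P[...,2]<100)&(abs(P[...,1]+26)<45)&(P[...,0]>430)&(P[...,0]<500)
q=P[m]; print("front x",np.percentile(q[:,0],[.2,1,5]))
for x in range(448,496,6):
    k=q[abs(q[:,0]-x)<3]
    if len(k)>5: print(x,len(k),k[:,1].min().round(1),k[:,1].max().round(1),((k[:,1].min()+k[:,1].max())/2).round(2),"z",np.median(k[k[:,2]>91][:,2]).round(1))
E
```

```text
[515.87 -25.68  74.06]
front x [461.28032427 461.54079707 461.77833764]
460 1535 -56.6 5.3 -25.66 z 94.8
466 2981 -56.9 5.6 -25.69 z 95.2
472 886 -57.0 5.4 -25.82 z 95.0
478 534 -57.0 5.2 -25.89 z 95.0
484 509 -56.9 5.3 -25.82 z 95.0
490 495 -57.1 5.2 -25.9 z 94.9
```

>>> carry_out --rows '[{"dp":[0,-1.6,12],"roll":0,"fingers":0},{"dp":[0,0,18],"roll":0,"fingers":0},{"dp":[0,0,12],"roll":0,"fingers":0},{"dp":[0,0,6.5],"roll":0,"fingers":0},{"dp":[0,0,0],"roll":0,"fingers":0},{"dp":[0,0,0],"roll":0,"fingers":0}]'

```text
t: 23.1
tcp_pos: [516.1, -28.7, 25.6]
eef_rot: [0.003, 1.0, -0.0, -0.0]
force: [0.7, -0.5, -2.6]
finger_gap: 60.8
grip_force: 65.8
```

>>> carry_out --rows '[{"dp":[-5,0,0],"roll":0,"fingers":0},{"dp":[-7,0,0],"roll":0,"fingers":0},{"dp":[-6,0,0],"roll":0,"fingers":0},{"dp":[-5,0,0],"roll":0,"fingers":0},{"dp":[-4,0,0],"roll":0,"fingers":0},{"dp":[-4,0,0],"roll":0,"fingers":0},{"dp":[-2,0,0],"roll":0,"fingers":0}]'

```text
t: 23.8
tcp_pos: [549.1, -27.8, 25.5]
eef_rot: [0.002, 1.0, 0.0, -0.0]
force: [-1.6, 5.2, -2.9]
finger_gap: 61.0
grip_force: 65.9
```

>>> carry_out --rows '[{"dp":[-3,0.6,0],"roll":0,"fingers":0},{"dp":[-4,0,0],"roll":0,"fingers":0},{"dp":[-5,0,0],"roll":0,"fingers":0},{"dp":[-5,0,0],"roll":0,"fingers":0},{"dp":[-5,0,0],"roll":0,"fingers":0},{"dp":[-5,0,0],"roll":0,"fingers":0},{"dp":[-3,0,0],"roll":0,"fingers":0},{"dp":[0,0,0],"roll":0,"fingers":0}]'

```text
t: 24.6
tcp_pos: [579.8, -27.9, 25.6]
eef_rot: [0.003, 1.0, 0.0, 0.0]
force: [1.3, 4.7, -5.3]
finger_gap: 60.5
grip_force: 65.8
```

>>> carry_out --rows '[{"dp":[0,0,1.5],"roll":0,"fingers":0},{"dp":[0,0,0],"roll":0,"fingers":0.4},{"dp":[0,0,0],"roll":0,"fingers":0.7},{"dp":[0,0,0],"roll":0,"fingers":1},{"dp":[0,0,0],"roll":0,"fingers":1},{"dp":[0,0,-10],"roll":0,"fingers":1},{"dp":[0,0,-30],"roll":0,"fingers":1},{"dp":[0,0,-40],"roll":0,"fingers":1},{"dp":[20,0,-30],"roll":0,"fingers":1},{"dp":[40,0,0],"roll":0,"fingers":0.5},{"dp":[30,0,0],"roll":0,"fingers":-0.4},{"dp":[0,0,0],"roll":0,"fingers":-0.4},{"dp":[0,0,0],"roll":0,"fingers":-0.4}]'

```text
t: 25.9
tcp_pos: [489.3, -28.1, 135.1]
eef_rot: [0.003, 1.0, 0.0, 0.001]
force: [0.8, -0.6, -0.5]
finger_gap: 28.1
grip_force: 0.0
```

```bash
python3 - <<'E'
from h import *
s,f,P,az=look("wrist"); save(f,"w9.png"); print(s["finger_gap"])
m=(P[...,2]>36)&(P[...,2]<49)&(abs(P[...,1]+27)<40)&(P[...,0]>500)&(P[...,0]<604)
q=P[m]; print("front x",np.percentile(q[:,0],[.2,1,5]), "z",np.median(q[:,2]))
for x in range(530,604,10):
    k=q[abs(q[:,0]-x)<3]
    if len(k)>5: print(x,len(k),k[:,1].min().round(1),k[:,1].max().round(1),np.percentile(k[:,2],90).round(1))
E
```

```text
t 25.9 tcp [489.3 -28.1 135.1] az -0.35
0.9 [608. -17.  19.] in tray [194.  12.] in drawer [ 233. -213.]
0.84 [573. -43.  19.] in tray [159. -15.] in drawer [ 210. -249.]
0.84 [626. -41.  18.] in tray [212. -12.] in drawer [ 258. -229.]
0.67 [563. -21.  18.] in tray [149.   8.] in drawer [ 193. -232.]
0.65 [553. -41.  26.] in tray [138. -12.] in drawer [ 189. -254.]
28.12231990111219
front x [524.9464704  525.1210056  525.40352769] z 44.117063168385556
530 429 -51.0 -6.5 45.4
580 14 -55.9 -55.4 44.6
590 43 -57.8 -0.5 45.2
600 66 -59.1 2.2 45.2
```

>>> carry_out --rows '[{"dp":[0,0.6,20],"roll":0,"fingers":-0.4},{"dp":[0,0,35],"roll":0,"fingers":-0.4},{"dp":[0,0,35],"roll":0,"fingers":-0.4},{"dp":[0,0,20],"roll":0,"fingers":-0.4},{"dp":[0,0,0],"roll":0,"fingers":-0.4},{"dp":[-10,0,0],"roll":0,"fingers":-0.4},{"dp":[-8,0,0],"roll":0,"fingers":-0.4},{"dp":[-5,0,0],"roll":0,"fingers":-0.4},{"dp":[-8,0,0],"roll":0,"fingers":-0.4},{"dp":[-10,0,0],"roll":0,"fingers":-0.4},{"dp":[-10,0,0],"roll":0,"fingers":-0.4}]'

```text
t: 27.1
tcp_pos: [540.7, -27.5, 24.4]
eef_rot: [0.003, 1.0, 0.0, -0.0]
force: [-2.1, 0.2, 1.1]
finger_gap: 25.6
grip_force: 1.2
```

Contact looks light, so I'll keep pushing.

>>> carry_out --rows '[{"dp":[-10,0,0],"roll":0,"fingers":-0.4},{"dp":[-10,0,0],"roll":0,"fingers":-0.4},{"dp":[-10,0,0],"roll":0,"fingers":-0.4},{"dp":[-8,0,0],"roll":0,"fingers":-0.4},{"dp":[-5,0,0],"roll":0,"fingers":-0.4},{"dp":[-3,0,0],"roll":0,"fingers":-0.4},{"dp":[0,0,0],"roll":0,"fingers":-0.4}]'

```text
t: 27.8
tcp_pos: [586.6, -27.9, 24.1]
eef_rot: [0.003, 1.0, -0.0, 0.0]
force: [0.6, 0.5, 0.5]
finger_gap: 25.1
grip_force: 0.0
```

```bash
python3 - <<'E'
from h import *
s,f,P,az=look("wrist"); print(s["force"],s["finger_gap"])
for lo,hi in [(36,49),(25,36)]:
    q=P[(P[...,2]>lo)&(P[...,2]<hi)&(abs(P[...,1]+27)<31)&(P[...,0]>540)&(P[...,0]<640)]
    if len(q): print(lo,len(q),"front x",np.percentile(q[:,0],[.2,1,5,20]))
q=P[(P[...,2]>51)&(P[...,2]<58)&(P[...,0]>580)&(P[...,0]<640)&(abs(P[...,1]+27)<60)]
if len(q): print("case edge",np.percentile(q[:,0],[.2,1,5]))
E
```

```text
t 27.8 tcp [586.6 -27.9  24.1] az -0.33
0.97 [636. -21.  18.] in tray [125.   7.] in drawer [ 261. -206.]
0.81 [634. -38.  24.] in tray [122. -10.] in drawer [ 265. -224.]
0.55 [627. -39.  26.] in tray [115. -11.] in drawer [ 258. -227.]
0.29 [598. -27.  42.] in tray [86.  1.] in drawer [ 228. -226.]
[0.64541156 0.5439575  0.51059727] 25.076838746601915
36 3177 front x [574.81179007 574.99593441 575.2694778  578.78080158]
25 2164 front x [574.81243711 575.0372823  575.31473805 579.0095961 ]
case edge [580.01237243 580.15333285 580.97216165]
```

>>> carry_out --rows '[{"dp":[-4,0,0],"roll":0,"fingers":-0.4},{"dp":[-3,0,0],"roll":0,"fingers":-0.4},{"dp":[-2,0,0],"roll":0,"fingers":-0.4},{"dp":[0,0,0],"roll":0,"fingers":-0.4}]'

```text
t: 28.3
tcp_pos: [595.5, -27.9, 24.1]
eef_rot: [0.003, 1.0, -0.0, 0.0]
force: [-0.3, 0.1, -0.1]
finger_gap: 25.7
grip_force: 0.0
```

>>> carry_out --rows '[{"dp":[-2,0,0],"roll":0,"fingers":-0.4},{"dp":[0,0,0],"roll":0,"fingers":-0.4}]'

```text
t: 28.5
tcp_pos: [597.2, -28.0, 24.1]
eef_rot: [0.003, 1.0, -0.0, 0.0]
force: [0.2, -0.5, 0.4]
finger_gap: 25.5
grip_force: 0.4
```

>>> carry_out --rows '[{"dp":[-1,0,0],"roll":0,"fingers":-0.4},{"dp":[0,0,0],"roll":0,"fingers":-0.4}]'

```text
t: 28.7
tcp_pos: [598.0, -27.9, 24.1]
eef_rot: [0.003, 1.0, -0.0, -0.0]
force: [-2.0, 0.1, 0.6]
finger_gap: 25.9
grip_force: 0.7
```

>>> carry_out --rows '[{"dp":[-1,0,0],"roll":0,"fingers":-0.4},{"dp":[0,0,0],"roll":0,"fingers":-0.4}]'

```text
t: 28.9
tcp_pos: [598.2, -27.9, 24.0]
eef_rot: [0.003, 1.0, 0.0, -0.001]
force: [-5.3, 0.6, 3.8]
finger_gap: 25.7
grip_force: 2.6
```

```bash
python3 - <<'E'
from h import *
s=ctrl.sense(); print(s["tcp_pos"],s["force"])
f=ctrl.grab_frame("top"); P=cloud(f)
q=P[(P[...,2]>38)&(P[...,2]<49)&(abs(P[...,1]+27)<28)&(P[...,0]>560)&(P[...,0]<640)]; print(len(q),np.percentile(q[:,0],[1,10,50,90]) if len(q) else 0)
cv2.imwrite("pics/t9.png",cv2.resize(f["color"][100:220,220:310,::-1],None,fx=5,fy=5,interpolation=cv2.INTER_CUBIC))
E
```

```text
[598.15221638 -27.94133089  24.01940163] [-5.28642054  0.559174    3.8454868 ]
0 0
```

Force rises at TCP x = 598, which puts the drawer front at about 609, flush with the mouth. I'll back off and check.

>>> carry_out --rows '[{"dp":[3,0,0],"roll":0,"fingers":-0.4},{"dp":[20,0,0],"roll":0,"fingers":-0.4},{"dp":[30,0,0],"roll":0,"fingers":-0.4},{"dp":[30,0,-20],"roll":0,"fingers":-0.4},{"dp":[20,0,-40],"roll":0,"fingers":-0.4},{"dp":[0,0,-40],"roll":0,"fingers":-0.4},{"dp":[0,0,-20],"roll":0,"fingers":-0.4},{"dp":[0,0,0],"roll":0,"fingers":-0.4},{"dp":[0,0,0],"roll":0,"fingers":-0.4}]'

```text
t: 29.85
tcp_pos: [496.6, -27.2, 144.4]
eef_rot: [0.003, 1.0, 0.0, 0.001]
force: [-1.2, -0.9, -0.4]
finger_gap: 25.5
grip_force: 0.0
```

```bash
python3 - <<'E'
from h import *
s,f,P,az=look("wrist")
save(f,"w10.png")
q=P[(P[...,2]>8)&(P[...,2]<47)&(abs(P[...,1]+27)<25)&(P[...,0]>560)&(P[...,0]<630)]
if len(q): print("drawer front",len(q),np.percentile(q[:,0],[1,10,50]))
for y in (-50,-40,-15,-5):
    k=q[abs(q[:,1]-y)<3]; print(y,len(k),np.percentile(k[:,0],[2,50]).round(1) if len(k) else "")
q=P[(P[...,2]>51)&(P[...,2]<58)&(P[...,0]>580)&(P[...,0]<640)&(abs(P[...,1]+27)<60)]
if len(q): print("case edge",np.percentile(q[:,0],[.2,1,5]))
E
```

```text
t 29.85 tcp [496.6 -27.2 144.4] az -0.31
0.69 [642. -20.  19.] in tray [220.   7.] in drawer [ 266. -204.]
0.57 [650. -36.  19.] in tray [228.  -8.] in drawer [ 279. -216.]
0.51 [637. -37.  25.] in tray [216.  -9.] in drawer [ 268. -222.]
drawer front 1869 [607.66260487 608.21959797 608.97727676]
-50 181 [607.7 608.9]
-40 226 [607.9 608.9]
-15 226 [608.2 609. ]
-5 217 [608.2 609.1]
case edge [608.63640877 608.91743652 610.03916231]
```

View pics/w10.png

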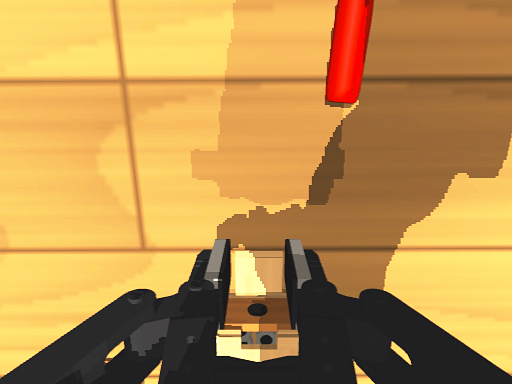

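The drawer front (hole at (257,309)) measures x = 608–609 mm against a case edge at about 609 mm, so it is flush and straight. The robot is clear of everything.

```bash
python3 -c "
from cell import ctrl
print(ctrl.job_done())"
```

```text
the job is handed in; nothing more can be done
None
```

I tipped all five nuts into the drawer, set the empty tray down flat and released, and pushed the drawer home flush with the case mouth (within about 1 mm); the job is handed in, but no verdict came back.

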